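Slide the fruit dish home under the serving bridge

TASK

Make room on the dinner table: slide the black dish of fruit along the table, between the two short grey candles and in under the slatted wooden serving bridge, until it sits square and fully home against the bridge's back stop. Keep the dish down on the table all the way, do not disturb the two short candles or the two wine glasses, and leave the dish at rest.

Things in the scene. Friction and masses are not known exactly. Their poses are not given: they have to be found in the camera images.
- dish: black rectangular dish packed with red and orange fruit, 140 (its x) by 180 mm (its y), upright walls 50 mm high, fruit to 70 mm; loose, about 0.8 kg, stands on the table. Origin: centre of its underside. Its long y axis starts within about 0.55 rad of the bay's; either end may go in first. No room inside the walls for a finger
- bridge: fixed slatted wooden bridge, 250 (its x) by 130 mm (its y), top 114 mm high. A straight bay runs under it along its y: open at +y, clear height 90, clear width 180 mm between legs and 27 mm high side rails (inner faces x = +-90). A 32 mm high back stop closes the -y end, face at y = -51. Origin: on the table, under the top's centre. Dish fully home: dish centre at y = +39, 64 mm of it stands out
- bay_stop (a point): middle of the back stop's inner face, at table height
- bay_mouth (a point): middle of the bay's open end, at table height, below the front edge of the slatted top; 116 mm from bay_stop
- candle_near: short grey pillar candle, 66 mm diameter, 75 mm high (wick to 82 mm), 0.28 kg, loose, in front of the bridge's mouth on the side of the bridge's -x. Origin: centre of its underside
- candle_far: the same candle on the side of the bridge's +x. The clear gap between the two is at least 190 mm
- glass_a: stemmed wine glass, foot 74 mm diameter, 205 mm high, loose, on the right, beyond the bridge's closed end. Origin: centre of its foot's underside
- glass_b: the same kind of wine glass beside it

How it is judged:
By the outcome, as a careful person would: the job done as asked, in the order asked, and still so for the second after the job is handed in, with the robot touching nothing.
It also fails if it takes over 58 s, if anything falls off the work surface, if the arm or the gripper's body presses on something with over 40 N, if the wrist force passes 120 N, or if a joint passes its speed limit or range.

ROBOT

A 6-joint arm with a two-finger parallel gripper is mounted at the origin on the work surface. World frame = base frame: x ahead of the robot, y to its left, z up, the work surface at z = 0. Lengths are in m, angles in rad, forces in N, time in s.
With the tool pointing down it reaches from about 0.275 to 0.875 m from the base axis. Payload 12.5 kg.
Tool frame: the origin (TCP) lies at the very end of the fingers, on their centre line; the grasp point (between the pads) lies 19 mm behind it; z points along the fingers, y is the line along which they close (so a half turn about z gives the same grasp; the last joint's range is limited). The gripper opens to 85 mm and grips with 20 to 120 N. Pads are 22 mm wide; open, the fingers measure 114 mm over their backs; the gripper's body (76 mm by 85 mm) begins 54 mm behind the grasp point. The pads swing forward as they close: fully open they stand 13 mm farther back than shut.
Start: joints at [1.237, 0.351, 1.652, -0, 1.139, -0.085], TCP at [0.135, 0.533, 0.231] pointing down, gripper open.
Joint ranges: [-2.75, 2.75], [-0.79, 2.1], [0.01, 2.65], [-1.57, 4.71], [0.07, 3.14], [-2.87, 2.87]. Speed limits (rad/s): [2.22, 2.22, 2.79, 3.14, 3.14, 3.14].

INTERFACE

Orientations are given as a rotation vector (axis times angle).
In Python, from cell import * gives the robot as it stands. Calls block until the motion is done:
- move_to(position, orientation): joint-space move of the TCP to a pose.
- move_linear(position, rate=0.15, ori=None, until_force=None): straight line of the TCP; ori=None keeps the orientation; rate is the mean speed in m/s. With until_force (N) it stops when the force on the tool has changed by that much, and returns True; else False.
- movej(angles): joint-space move.
- command_gripper(opening): finger opening in m; the grip force is fixed at half the most; returns when the fingers have stopped.
- dwell(seconds).
- solve_ik(position, orientation): joint angles nearest the present ones, or None.
- capture(name): name is "scene" or "side" or "wrist"; returns a dict with "img" (384x512x3 uint8, red, green, blue), "intrinsics" (3x3 intrinsics, pixels), "camera_from_world" (4x4, takes a point from world to camera coordinates). Camera axes: x right, y up, looking along -z (the intrinsics and any distortion apply to the point x, -y, -z); pixel columns grow to the right and rows downward; lengths in m; the calibration is good to about 2 mm. A picture is of the moment at which its call begins. There is no depth.
A pose or a line that the arm cannot do raises Unreachable and nothing moves.
- job_done(): hands the job in; it is judged then, once.
Readings, each from a call of its own:
- current_time_s(): time.
- current_joint_pos(): joint angles.
- current_qd(): joint speeds.
- current_joint_efforts(): joint torques, N m.
- current_eef_pos(): TCP position.
- current_ee_rot(): TCP orientation.
- current_wrist_force(): force on the tool from outside, world axes, zero at the start.
- current_torque(): the same for the moment, N m.
- current_grip_width(): finger opening in m.
- current_grasp_force(): force on a finger pad.
Only numpy, scipy, OpenCV 4.12 (cv2) and the standard library are available. Lean on these libraries where they do the work, as an engineer would, in place of code of your own. Each camera call takes 0.05 s, during which the arm holds its last target. There are 200 camera calls.

## Working session

There is one attempt and no reset: what is moved stays moved. The work goes in short steps, each a Python script; the robot and the scene stay as the last script left them, time stands still between calls to the robot, and variables do not carry over. Pictures are saved under pics/ and viewed, at most 10 in all, crops included, and the job is handed in when it is done.

```bash
mkdir -p pics; ls
python3 - <<'E'
from cell import *
import cv2,numpy as np
for n in ["scene","side"]:
    c=capture(n); cv2.imwrite(f"pics/{n}0.png",cv2.resize(c["img"][:,:,::-1],None,fx=1.5,fy=1.5,interpolation=cv2.INTER_CUBIC))
    print(n,c["intrinsics"],c["camera_from_world"], [k for k in c])
print(current_time_s())
E
```

```text
pics
scene [[396.68694048   0.         253.58233523]
 [  0.         396.68694048 189.86539379]
 [  0.           0.           1.        ]] [[ 0.85689521  0.51541508  0.00882582 -0.45138571]
 [-0.44949313  0.73869686  0.50227769  0.30915123]
 [ 0.25236189 -0.43436649  0.86466133 -1.08771862]
 [ 0.          0.          0.          1.        ]] ['img', 'intrinsics', 'camera_from_world']
side [[438.8173738    0.         253.36152002]
 [  0.         438.8173738  188.21181154]
 [  0.           0.           1.        ]] [[ 0.9889106  -0.14844749  0.00437863 -0.56018116]
 [ 0.10626548  0.72788831  0.67741144 -0.029972  ]
 [-0.10374718 -0.66943405  0.73559131 -1.14804031]
 [ 0.          0.          0.          1.        ]] ['img', 'intrinsics', 'camera_from_world']
0.1
```

View pics/scene0.png

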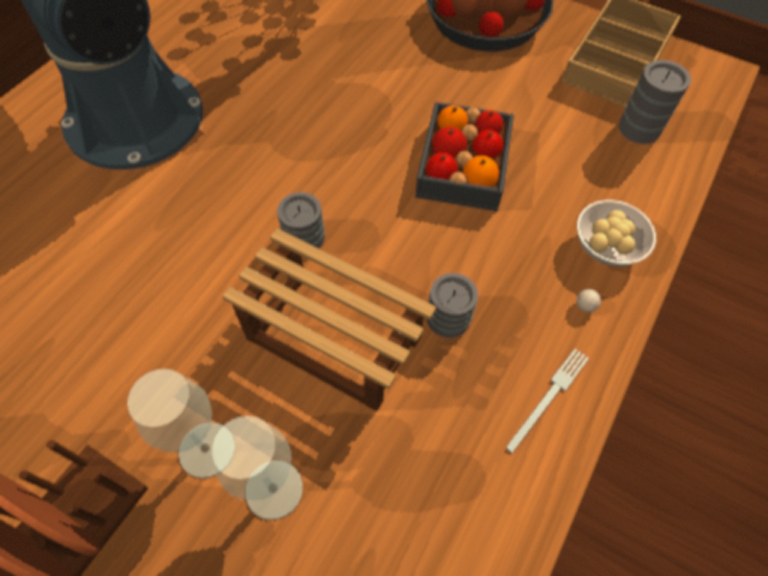

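View pics/side0.png

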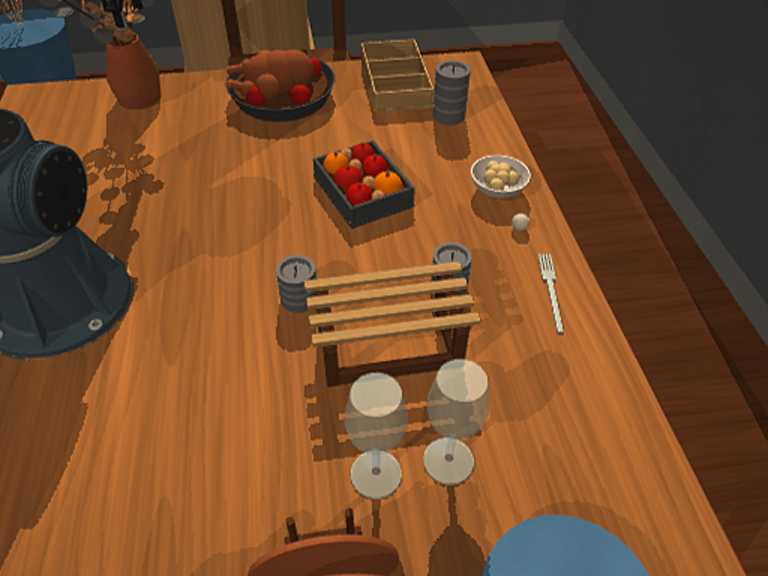

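```bash
cat > h.py <<'E'
import numpy as np,cv2
from scipy.optimize import least_squares
def proj(c,P):
    P=np.atleast_2d(P).astype(float); T=c["camera_from_world"]; q=P@T[:3,:3].T+T[:3,3]; q=q*[1,-1,-1]
    u=q@np.asarray(c["intrinsics"]).T; return u[:,:2]/u[:,2:]
def body(p,L):
    L=np.atleast_2d(L).astype(float); a=p[2]; R=np.array([[np.cos(a),-np.sin(a),0],[np.sin(a),np.cos(a),0],[0,0,1]])
    return L@R.T+[p[0],p[1],p[3] if len(p)>3 else 0]
def fit(obs,p0):  # obs: list of (cam, local pts, pixels)
    f=lambda p:np.concatenate([(proj(c,body(p,L))-np.array(px)).ravel() for c,L,px in obs])
    r=least_squares(f,p0,loss="soft_l1"); return r.x,np.sqrt(np.mean(r.fun**2))
def box(x,y,z0,z1): return [[a*x/2,b*y/2,z] for z in(z0,z1) for a,b in((-1,-1),(1,-1),(1,1),(-1,1))]
def drawbox(im,c,p,L,s,col):
    u=(proj(c,body(p[:3],L))*s).astype(int)
    for i in range(4):
        for a,b in((i,(i+1)%4),(4+i,4+(i+1)%4),(i,i+4)): cv2.line(im,tuple(map(int,u[a])),tuple(map(int,u[b])),col,1,cv2.LINE_AA)
def circ(r,z): return [[r*np.cos(t),r*np.sin(t),z] for t in np.linspace(0,6.28,40)]
DISH=box(.14,.18,0,.05); BR=box(.25,.13,0,.114)
E
cat > m.py <<'E'
from cell import *
from h import *
S=capture("scene");D=capture("side")
h=lambda *a:np.array(a)/1.5
B=lambda z:[[-.125,.065,z],[.125,.065,z],[.125,-.065,z],[-.125,-.065,z]]
b,e=fit([(S,B(0),h((277,232),(435,309),(390,380),(224,296))),(D,B(0),h((305,281),(460,263),(480,317),(314,341)))],[.45,.1,0,.114]); print("bridge",b,e)
# dish rim corners local FL(-x,+y).. image scene: TL,TR,BR,BL
R=[[-.07,.09,0],[.07,.09,0],[.07,-.09,0],[-.07,-.09,0]]
d,e=fit([(S,R,h((433,104),(514,112),(502,190),(420,182))),(D,R,h((313,160),(376,141),(413,188),(350,208)))],[.45,.45,.5,.05]); print("dish",d,e)
o={}
for n,s,t,z in (("near",(300,209),(296,268),.075),("far",(454,292),(452,256),.075),("ga",(207,450),(376,474),0),("gb",(273,489),(449,461),0)):
    o[n],e=fit([(S,[[0,0,0]],h(s)[None]),(D,[[0,0,0]],h(t)[None])],[.4,.2,0,z]); print(n,o[n][[0,1,3]],e)
    print("   in bridge",(body([0,0,-b[2]],[[*(o[n][:2]-b[:2]),0]]))[0,:2])
for c,n in((S,"scene"),(D,"side")):
    im=cv2.resize(c["img"][:,:,::-1],None,fx=3,fy=3,interpolation=cv2.INTER_CUBIC)
    drawbox(im,c,b,BR,3,(255,255,0)); drawbox(im,c,d,DISH,3,(0,255,0))
    for k in("near","far"):
        for z in(0,.075): cv2.polylines(im,[(proj(c,body([*o[k][:2],0],circ(.033,z)))*3).astype(int)],True,(255,0,255),1)
    x,y=((350,150) if n=="scene" else (480,200)); cv2.imwrite(f"pics/{n}1.png",im[y:y+600,x:x+720])
E
python3 m.py
```

```text
bridge [ 0.55545623 -0.1771896   0.03032217  0.10420405] 2.223089203360901
dish [0.56409788 0.22475909 0.34175619 0.03706239] 1.4462591159555038
near [ 0.41675774 -0.05416771  0.0694508 ] 0.681264263900662
   in bridge [-0.13490502  0.12717034]
far [ 0.68269255 -0.06137047  0.06786708] 0.40767795974699045
   in bridge [0.13068917 0.1119084 ]
ga [ 0.50176088 -0.40425495 -0.00256657] 0.8062177504299878
   in bridge [-0.06055473 -0.22533306]
gb [ 6.07406423e-01 -4.00615419e-01  3.66625915e-04] 0.47914635636564495
   in bridge [ 0.04515259 -0.22489811]
```

View pics/scene1.png

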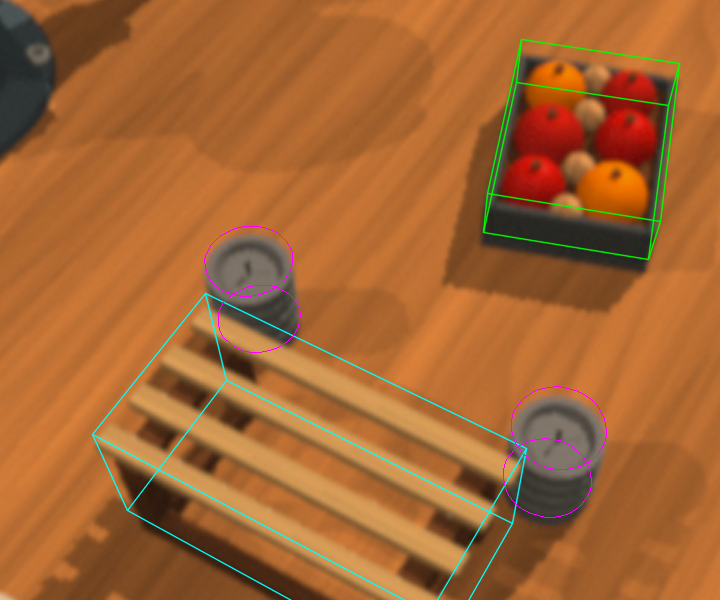

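View pics/side1.png

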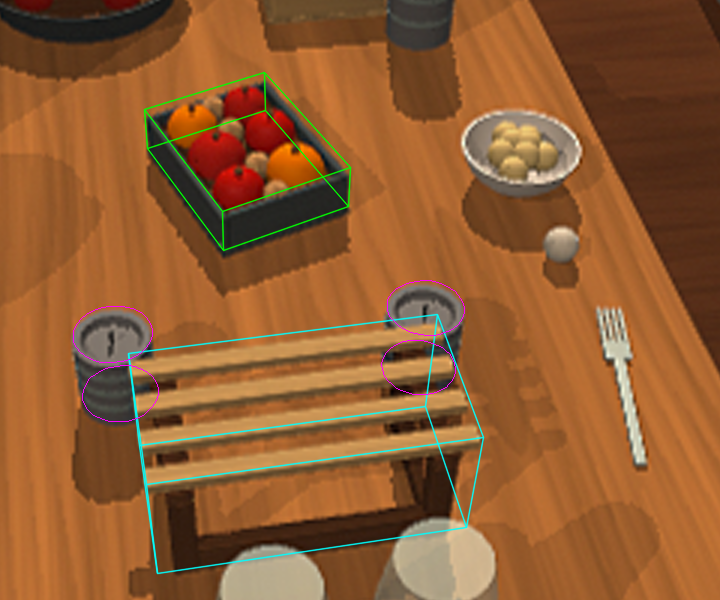

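```bash
cat >> h.py <<'E'
from scipy.spatial.transform import Rotation as Ro
def ori(a):  # tool down, closing line along (cos a, sin a)
    y=np.array([np.cos(a),np.sin(a),0]); z=np.array([0,0,-1.]); return Ro.from_matrix(np.c_[np.cross(y,z),y,z]).as_rotvec()
E
python3 - <<'E'
from cell import *
from h import *
import pickle
def go(p,o):
    try: move_to(p,o); return
    except Exception as ex: print(p,ex)
R0=Ro.from_rotvec(current_ee_rot()).as_matrix(); print(R0.round(2))
for a in(0,np.pi): print(a,solve_ik([.56,.32,.3],ori(a)),solve_ik([.56,.0,.5],ori(a)))
a=0
js={a:solve_ik([.56,.05,.45],ori(a)) for a in(0,np.pi)}
a=min((k for k in js if js[k] is not None),key=lambda k:abs(js[k][5])); print("use",a)
go([.56,.1,.48],ori(a)); c=capture("wrist"); pickle.dump(c,open("w1.pkl","wb")); cv2.imwrite("pics/w1.png",cv2.resize(c["img"][:,:,::-1],None,fx=1.5,fy=1.5,interpolation=cv2.INTER_CUBIC))
go([.56,.22,.48],ori(a)); c=capture("wrist"); pickle.dump(c,open("w2.pkl","wb")); cv2.imwrite("pics/w2.png",cv2.resize(c["img"][:,:,::-1],None,fx=1.5,fy=1.5,interpolation=cv2.INTER_CUBIC))
print(current_time_s(),current_eef_pos(), c["camera_from_world"],c["intrinsics"][0])
E
```

```text
[[-0.97  0.25 -0.  ]
 [ 0.25  0.97 -0.  ]
 [ 0.   -0.   -1.  ]]
0 [ 4.46988323e-01  4.74081921e-01  1.29788002e+00 -4.44089210e-16
  1.36963071e+00  4.46988323e-01] [-8.31314325e-02  2.48139613e-01  1.15295150e+00 -4.44089210e-16
  1.74050154e+00 -8.31314325e-02]
3.141592653589793 [ 0.44698832  0.47408192  1.29788002  0.          1.36963071 -2.69460433] None
use 0
3.1833 [0.55992613 0.22002103 0.47988573] [[ 9.99998976e-01  1.03724926e-03 -9.85567524e-04 -5.59800950e-01]
 [-1.29368028e-03  9.49718186e-01 -3.13103326e-01 -9.07053564e-02]
 [ 6.11245210e-04  3.13104280e-01  9.49718556e-01 -6.85506822e-01]
 [ 0.00000000e+00  0.00000000e+00  0.00000000e+00  1.00000000e+00]] [299.10992535   0.         256.31218305]
```

View pics/w1.png

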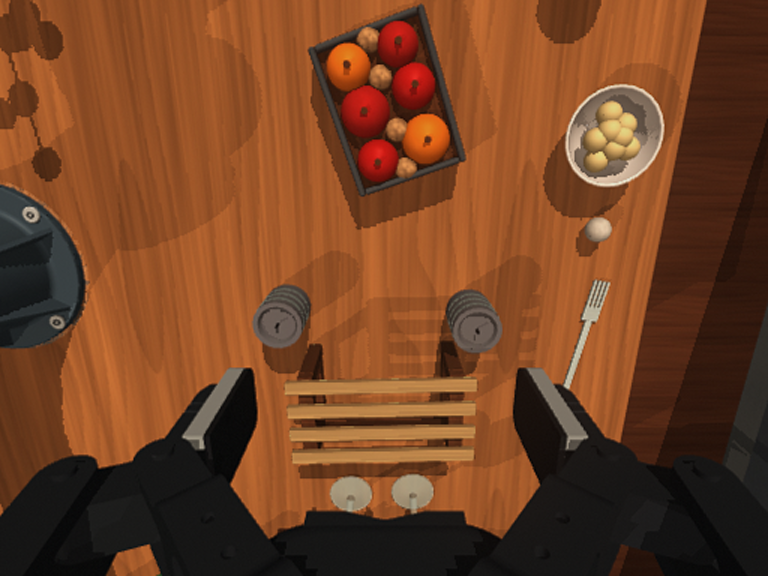

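```bash
cat > m2.py <<'E'
from h import *
import pickle
W=pickle.load(open("w1.pkl","rb"))
h=lambda *a:(np.array(a)+.5)/1.5-.5
R=[[-.07,.09,.05],[.07,.09,.05],[.07,-.09,.05],[-.07,-.09,.05]]
B=[[-.125,.065,.114],[.125,.065,.114],[.125,-.065,.114],[-.125,-.065,.114]]
for n,L,px,p0 in(("dish",R,h((310,49),(423,7),(464,159),(362,195)),[.55,.22,.3]),("bridge",B,h((286,384),(477,381),(474,460),(292,464)),[.55,-.18,0]),
 ):
    for p in(p0,p0+[0.]): print(n,*fit([(W,L,px)],p))
b=fit([(W,B,h((286,384),(477,381),(474,460),(292,464)))],[.55,-.18,0])[0]
o={}
for n,px,z in(("near",(278,328),.075),("far",(477,331),.075)):
    o[n],e=fit([(W,[[0,0,z]],h(px)[None])],[.5,0]+[0]); print(n,o[n],body([0,0,-b[2]],[[*(o[n][:2]-b[:2]),0]])[0,:2])
W2=pickle.load(open("w2.pkl","rb"))
d=fit([(W,R,h((310,49),(423,7),(464,159),(362,195)))],[.55,.22,.3])[0]
im=np.hstack([cv2.resize(c["img"][:,:,::-1],None,fx=1.5,fy=1.5,interpolation=cv2.INTER_CUBIC) for c in(W,W2)])
for k,c in enumerate((W,W2)):
    v=im[:,768*k:768*(k+1)]
    drawbox(v,c,d,DISH,1.5,(0,255,0)); drawbox(v,c,b,BR,1.5,(255,255,0))
    for q in o.values():
        for z in(0,.075): cv2.polylines(v,[(proj(c,body(q,circ(.033,z)))*1.5).astype(int)],True,(255,0,255),1)
cv2.imwrite("pics/w12.png",np.hstack([im[:480,230:610],im[:480,768+230:768+610]]))
E
python3 m2.py
```

```text
dish [0.56641791 0.21390473 0.33600495] 1.8254927046400178
dish [ 0.56623247  0.21546444  0.32627528 -0.02187422] 0.31763935609023314
bridge [ 0.55623262 -0.1833667   0.01911268] 1.1476133756000628
bridge [ 0.55653534 -0.18882731  0.02031857 -0.00860567] 0.8289606453485509
near [ 0.41804167 -0.06152707  0.        ] [-0.13583717  0.12445842]
far [ 0.68246009 -0.06560714  0.        ] [0.12845497 0.11532566]
```

View pics/w12.png

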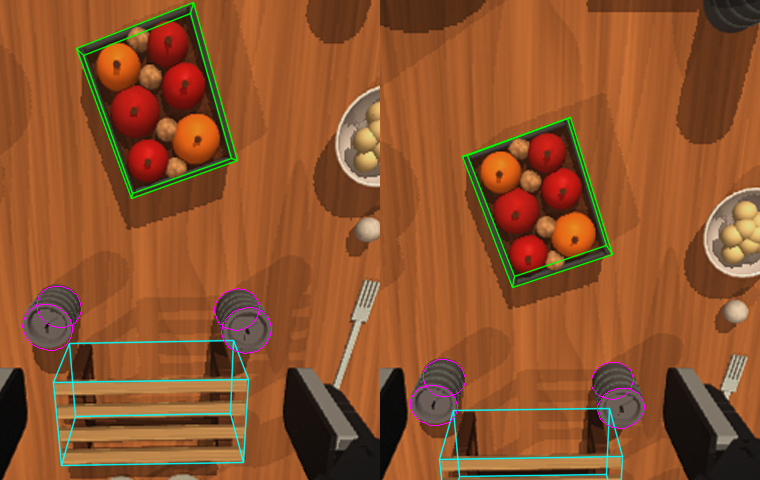

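```bash
cat > look.py <<'E'
from cell import *
from h import *
# refine dish pose from a wrist picture: dark-rim mask contour -> match rim quad by distance to mask edge
def save(c,n,ps):
    im=cv2.resize(c["img"][:,:,::-1],None,fx=1.5,fy=1.5,interpolation=cv2.INTER_CUBIC)
    for p in ps: drawbox(im,c,p,DISH,1.5,(0,255,0))
    drawbox(im,c,[.556,-.184,.02],BR,1.5,(255,255,0)); cv2.imwrite(f"pics/{n}.png",im)
E
python3 - <<'E'
from look import *
import pickle
o=ori(.17)
command_gripper(0)
move_to([.706,.1745,.15],o); move_linear([.706,.1745,.012],rate=.12)
f0=np.array(current_wrist_force())
move_linear([.6345,.139,.012],rate=.07)
print(current_time_s(),np.array(current_wrist_force())-f0,current_eef_pos())
move_linear([.680,.146,.012],rate=.15)
move_linear([.680,.146,.15],rate=.2)
command_gripper(.085)
move_to([.555,.25,.42],ori(.02))
c=capture("wrist"); pickle.dump(c,open("w3.pkl","wb")); save(c,"w3",[[.549,.211,.02]])
print(current_time_s())
E
```

```text
7.9 [ 2.05318104 -2.6026416   2.84528673] [0.63465727 0.13900286 0.01212644]
11.2333
```

View pics/w3.png

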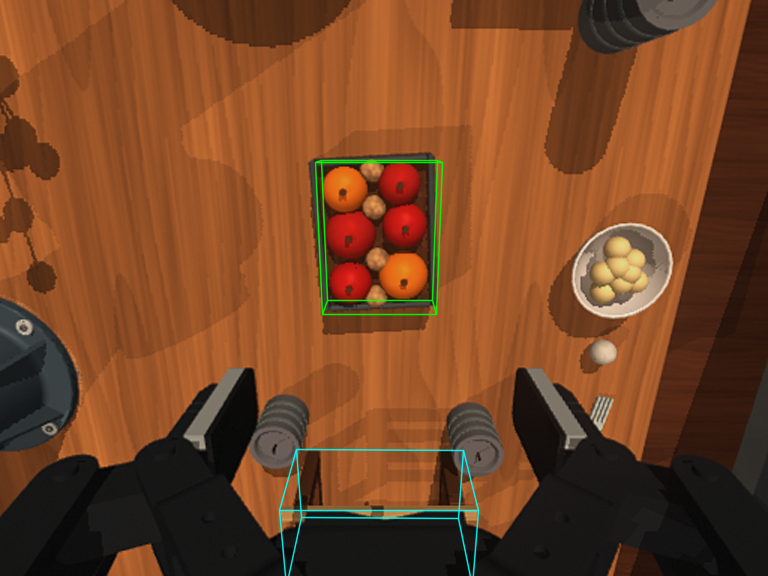

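```bash
cat >> h.py <<'E'
BRP=[.556,-.184,.02]
def bp(x,y,z): return body(BRP,[[x,y,z]])[0]
E
python3 - <<'E'
from look import *
import pickle
o=ori(.02)
move_to(bp(0,.55,.15),o); move_linear(bp(0,.55,.012),rate=.12)
f0=np.array(current_wrist_force())
move_linear(bp(0,.30,.012),rate=.08)
print(current_time_s(),np.array(current_wrist_force())-f0,current_eef_pos())
c=capture("wrist"); pickle.dump(c,open("w4.pkl","wb")); 
c2=capture("scene")
p=[*bp(0,.30-.011-.09,0)[:2],.02]
a=[]
for c in (c,c2):
    im=cv2.resize(c["img"][:,:,::-1],None,fx=1.5,fy=1.5,interpolation=cv2.INTER_CUBIC)
    drawbox(im,c,p,DISH,1.5,(0,255,0)); drawbox(im,c,BRP,BR,1.5,(255,255,0)); a.append(im)
cv2.imwrite("pics/w4.png",np.hstack([a[0][:,180:580],a[1][:,200:600]]))
E
```

```text
16.9417 [-0.45896829  1.81732606  1.2114086 ] [0.54984152 0.11532674 0.01200058]
```

View pics/w4.png

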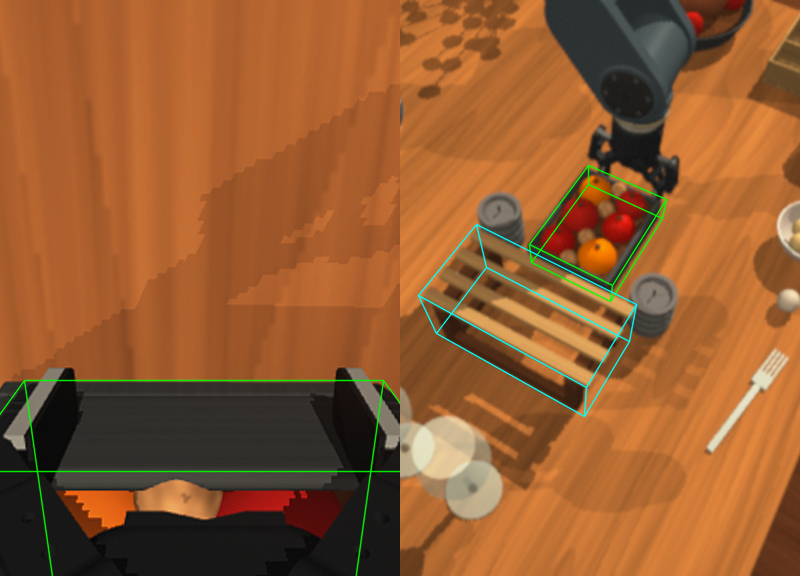

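Run:
```python
from look import *
move_linear(bp(0,.17,.012),rate=.07)
print(current_time_s(),current_wrist_force())
h=move_linear(bp(0,.115,.012),rate=.03,until_force=14)
e=current_eef_pos(); print(h,current_time_s(),current_wrist_force(),current_torque(),e,body([0,0,-.02],[[e[0]-.556,e[1]+.184,0]]))
a=[capture("scene"),capture("side")]
for i,c in enumerate(a):
    a[i]=cv2.resize(c["img"][:,:,::-1],None,fx=2.5,fy=2.5,interpolation=cv2.INTER_CUBIC)
cv2.imwrite("pics/w5.png",np.hstack([a[0][280:680,330:830],a[1][360:760,440:740]]))
```

```text
19.05 [-0.41431748  0.65795582 -0.25471267]
True 20.0917 [-0.29038246  5.24733922  4.58020212] [ 0.72196631 -0.06037625  0.21285582] [ 0.55283886 -0.04184266  0.01198635] [[-0.00031755  0.14219213  0.        ]]
```

View pics/w5.png

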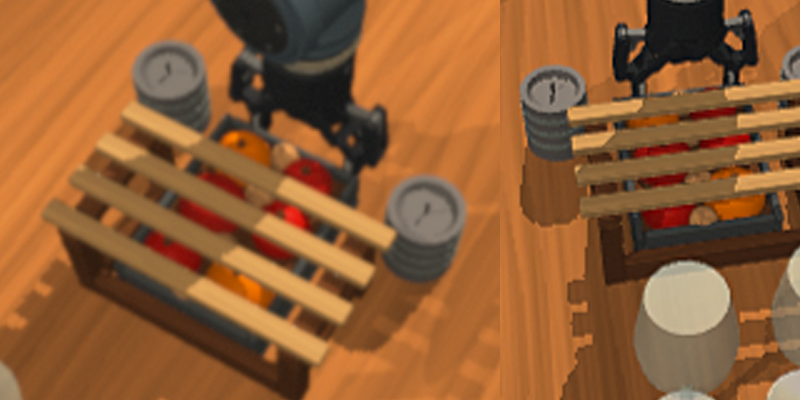

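Run:
```python
from look import *
def rep():
    e=current_eef_pos(); print(round(current_time_s(),2),np.round(current_wrist_force(),1),np.round(current_torque(),2),body([0,0,-.02],[[e[0]-.556,e[1]+.184,0]])[0].round(4))
for k in range(2):
    h=move_linear(bp(0,.115,.012),rate=.02,until_force=22); print(h); rep(); dwell(.3); rep()
```

```text
True
20.58 [1.  2.3 1.8] [ 0.44 -0.12  0.19] [-0.0005  0.1423  0.    ]
20.88 [0.1 1.  1.5] [ 0.29 -0.16  0.14] [-0.0007  0.1423  0.    ]
True
21.28 [0.4 2.7 1.9] [ 0.42 -0.21  0.17] [-0.001   0.1423  0.    ]
21.58 [0.9 2.2 2.3] [ 0.37 -0.12  0.1 ] [-0.001   0.1423  0.    ]
```

Run:
```python
from look import *
import pickle
move_linear(bp(0,.20,.012),rate=.1); move_linear(bp(0,.20,.2),rate=.2)
move_to([.555,.06,.40],ori(.02))
c=capture("wrist"); pickle.dump(c,open("w6.pkl","wb"))
im=cv2.resize(c["img"][:,:,::-1],None,fx=3,fy=3,interpolation=cv2.INTER_CUBIC)
u=proj(c,bp(0,.1,.05)[None])[0]*3; print(u,current_time_s())
x,y=int(u[0]-390),int(u[1]-260); x=max(x,0);y=max(y,0); print(x,y)
cv2.imwrite("pics/w6.png",im[y:y+560,x:x+780])
```

```text
[764.79289406 665.99971256] 24.2833
374 405
```

View pics/w6.png

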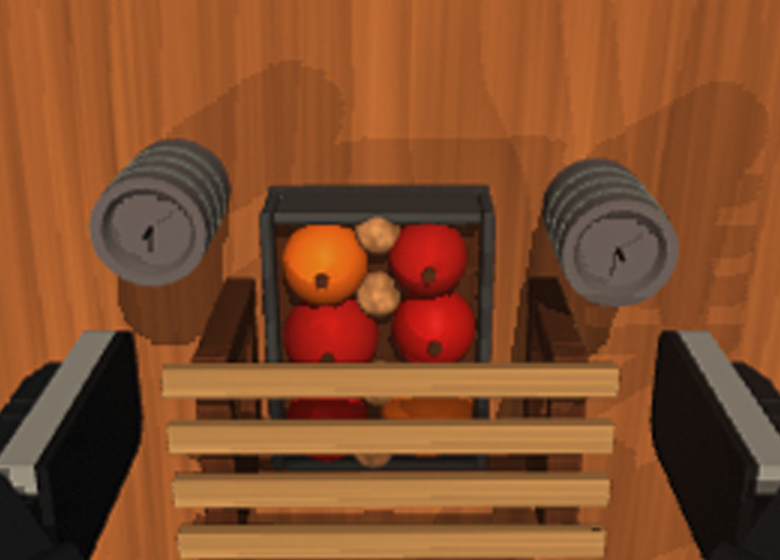

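Run:
```python
from h import *
import pickle
c=pickle.load(open("w6.pkl","rb"))
def at(px,z):
    u=(np.array([374+px[0],405+px[1]])+.5)/3-.5
    r=least_squares(lambda p:(proj(c,[[p[0],p[1],z]])[0]-u),[.55,0]).x
    return body([0,0,-.02],[[r[0]-.556,r[1]+.184,0]])[0,:2].round(4)
for n,px,z in(("dish bottom L",(268,187),0),("R",(488,187),0),("rim outL",(264,211),.05),("R",(494,211),.05),("slat FL",(164,370),.114),("FR",(618,370),.114),("rear slat L",(179,530),.114),("R",(605,530),.114),("near",(150,231),.075),("far",(617,248),.075)): print(n,at(px,z))
```

```text
dish bottom L [-0.0796  0.1295]
R [0.0612 0.1296]
rim outL [-0.0748  0.1326]
R [0.0599 0.1327]
slat FL [-0.123   0.0652]
FR [0.1228 0.0655]
rear slat L [-0.123  -0.0404]
R [ 0.1233 -0.0398]
near [-0.1353  0.1303]
far [0.1271 0.1202]
```

Run:
```python
from cell import *
dwell(.3); print(current_time_s()); print(job_done())
```

```text
24.5833
the job is handed in; nothing more can be done
None
```

The dish of fruit is home under the bridge and the job is handed in at 24.6 s. The last picture shows it square, with its end 129.5 mm from the bridge's centre (129 wanted). It stopped hard there on three pushes, and the candles stand where they did; I made no separate check of the glasses.

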